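# Knock a cast bar out of its mould

## Robot

A 6-joint arm with a two-finger parallel gripper is mounted at the origin on the work surface. World frame = base frame: x ahead of the robot, y to its left, z up, the work surface at z = 0. Lengths are in m, angles in rad, forces in N, time in s.
With the tool pointing down it reaches from about 0.3 to 0.775 m from the base axis. Payload 14.6 kg.
Tool frame: the origin (TCP) lies at the very end of the fingers, on their centre line; the grasp point (between the pads) lies 19 mm behind it; z points along the fingers, y is the line along which they close (so a half turn about z gives the same grasp; the last joint's range is limited). The gripper opens to 85 mm and grips with 20 to 120 N. Pads are 22 mm wide; open, the fingers measure 114 mm over their backs; the gripper's body (76 mm by 85 mm) begins 54 mm behind the grasp point. The pads swing forward as they close: fully open they stand 13 mm farther back than shut.
Start: joints at [1.175, 0.3, 1.521, -0, 1.321, -0.067], TCP at [0.178, 0.521, 0.231] pointing down, gripper open.
Joint ranges: [-3.03, 3.03], [-0.79, 2.21], [0.23, 2.52], [-1.04, 4.18], [0, 3.07], [-2.55, 2.55]. Speed limits (rad/s): [2.22, 2.22, 2.57, 3.14, 3.14, 3.14].

## Interface

Orientations are given as a 3x3 rotation matrix whose columns are the frame's x, y, z axes.
In Python, from workcell import manip gives the robot as it stands.
- The arm moves only by the shell command python3 steer.py 'ROWS' [FORCE]. ROWS is a JSON list of rows, 1 to 12 of them, each an object with the fields jaw (the opening from 0.0 (shut) to 1.0 (fully open)), d (a list: dx, dy, dz in fractions of the full range, 1 being 0.5 m), turn (a turn about the tool's z in shares of pi/2 rad (1.0 is pi/2 rad)); a field left out counts as zero (the opening has to be given); each row shifts and turns the commanded pose from where the row before left it, along the tool's axes as they then stand; what a row does not reach is not made up. A row lasts 1/8 s, in which the tool goes at most 0.0625 m and 0.188 rad, less where a joint would pass 70% of its speed; a pose out of reach is approached as far as the arm can. The fingers move at their own pace and stop on an object; FORCE is the grip in N (left out, the last holds). Time passes only in rows, so rows that do not move let the fingers close. It prints the time, the measured TCP pose, the force, the opening and the grip force at its end. A shift or turn number past 1, either way, is cut back to 1. Input that does not fit is refused with a message, and nothing moves.
- manip.read_state(): the state, without advancing time (a new reading comes with each control period).
- manip.capture(name): name is "scene" or "top" or "wrist"; returns (picture, depth): 400x640x3 uint8, red, green, blue; 400x640 float32, m along the optical axis (not along the pixel's ray), 0 where there is no reading.
- manip.get_calibration(name): a dict with "camera_matrix" (3x3 intrinsics, pixels), "rvec" (rotation vector, rad) and "tvec" (3), from world to camera coordinates, as OpenCV has them. Camera axes: x right, y down, z forward; pixel columns grow to the right and rows downward; lengths in m; the calibration is good to about 2 mm. The wrist camera is an equidistant fisheye: a pixel r from the principal point sees the ray r / f radians off the axis. A picture is of the moment at which its call begins: read the wrist's pose just before it. get_calibration takes no time and is no camera call; for the wrist camera it gives the pose at the moment of the call.
- manip.close_job(): hands the job in; it is judged then, once.
The state is a dict: "time_s": time; "joint_positions": joint angles; "qvel": joint speeds; "joint_torque": joint torques, N m; "tool_pos": TCP position; "tcp_rot": TCP orientation; "contact_force": force on the tool from outside, world axes, zero at the start; "torque": the same for the moment, N m; "opening": opening from 0.0 (shut) to 1.0 (fully open); "grasp_force": force on a finger pad.
Only numpy, scipy, OpenCV 4.12 (cv2) and the standard library are available. Lean on these libraries where they do the work, as an engineer would, in place of code of your own. Each camera call takes 0.05 s, during which the arm holds its last target. There are 200 camera calls.

## Task

The brass bar in the metal bar mould has cooled: knock it out. Slide the gate at the mould's mouth fully open, push the ejector's wooden cross handle all the way in (push it at its middle, off-centre it jams) so that the bar comes out onto the apron, and let the handle spring back; then pick up the bar and lay it gently, flat and centred, on the steel bench block, without shifting the other things on the bench.

Things in the scene. Friction and masses are not known exactly. Their poses are not given: they have to be found in the camera images.
- mould: Grey metal open-topped bar mould, bolted to the bench; place and yaw vary. Origin: on the bench under the middle of its channel; +x is the way the bar is pushed out, z up. Channel 92 mm long (x -46 to 46 mm), 33 mm wide, floor z 20 mm, wall tops z 36 mm; body 62 mm wide, foot flange 92 mm. Rear boss that guides the ejector's rod: x -75 to -53 mm, top z 44 mm. Gate across the mouth at x 50 mm.
- ejector: The spring ejector, a slide held captive in the mould, 115 mm long. Origin: on the bed (z 20 mm) under the middle of its wooden cross handle; axes as the mould's. The handle: a round bar 24 mm thick, 110 mm long, level across the mould (along y), axis 14 mm above the origin (34 mm above the bench). It runs 2 mm above a tongue (22 mm wide, top z 20 mm) that reaches back to mould x -155 mm.
- ejector_home (a point): Fixed point of the mould, at mould x -149, y 0, z 20 mm: the ejector's origin when home. The ejector travels 60 mm along the mould's +x from here, to a solid stop. Its spring takes 4 N at home, 11 N fully in; let go, it comes home. The rod has play in a short guide: pushed at the handle's middle it slides freely, pushed near an end of the handle it cocks and jams. The bench behind it is free.
- gate (a joint): Travel of the cross gate towards the mould's -y, in m: 0 closed, 0.055 fully open against its stop; starts between 0 and 0.008. About 3 N of friction; it stays where it is left. The mouth is clear for the bar from 0.045 on.
- gate_knob (a point): Centre of the top of the gate's upright steel knob, which moves with the gate: a peg 14 mm thick with a 17 mm cap, z 40 to 66 mm, at mould x 50 mm and, closed, y 0. The gate plate below it is 54 mm wide, 6.5 mm thick, z 20 to 40 mm.
- bar: The cast brass bar, 90 x 30 x 12 mm, 0.2 to 0.4 kg, loose. Origin: centre of its underside; x along its length, z up. It starts in the channel on the floor at z 20 mm, lengthwise, its top 4 mm below the wall tops and 1.5 mm from each wall. With the ejector fully in its front end stands about 52 mm beyond the gate, where its sides can be gripped.
- bench_block: Steel bench block, a plain square slab 100 x 100 mm and 25 mm high, heavy (fixed). Origin: centre of its underside. It and the soldering board swap places at random.
- solder_board: White ceramic soldering board, 90 x 120 mm and 25 mm high, with rows of small holes; loose, a bystander. Origin: centre of its underside, long side along its y.
- hammer: Hammer with wooden handle, about 240 mm long, lying between the robot and the mould; a bystander. Origin: near its middle, on the bench.
- flat_pliers: Flat-nosed pliers with red grips, about 140 mm long, lying beyond the mould; a bystander. Origin near the middle.
- cutters: Side cutters with blue grips, about 125 mm long, lying left of the bench block or board; a bystander. Origin near the middle.
- flat_file: Flat file with wooden handle, 215 mm long, 20 mm wide, 13 mm high, lying between the mould and the bench block; a bystander. Origin near the middle.
- callipers: Digital callipers, 200 mm long, lying to the right; a bystander. Origin near the middle.
- flux_jar: White jar with black cap, 60 mm wide and 65 mm high, standing to the right; a bystander. Origin: centre of its underside.
- brass_dish: Small brass bowl, 96 mm wide and 20 mm high, at the far left; a bystander. Origin: centre of its underside.
- apron (a point): Point in the mould's frame at x 86, y 0, z 20 mm: middle of the top of the narrow apron (26 mm wide, mould x 60 to 113 mm) on which the bar comes out. The gate's sill and keepers, up to 28 mm high, cross at mould x 46 to 60 mm, from y 32 to -91 mm.

How it is judged:
By the outcome, as a careful person would: the job done as asked, in the order asked, and still so for the second after the job is handed in, with the robot touching nothing.
It also fails if it takes over 53 s, if anything falls off the work surface, if the arm or the gripper's body presses on something with over 40 N, if the wrist force passes 120 N, or if a joint passes its speed limit or range.

## Working session

There is one attempt and no reset: what is moved stays moved. The work goes in short steps, Python scripts to look and compute and a shell command to move; the robot and the scene stay as the last step left them, time stands still between calls to the robot, and variables do not carry over. Pictures are saved under pics/ and viewed, at most 10 in all, crops included, and the job is handed in when it is done.

```bash
ls; mkdir -p pics
python3 - <<'E'
from workcell import manip
import cv2
s=manip.read_state();print(s['time_s'],s['tool_pos'],s['tcp_rot'],s['opening'])
for n in("top","scene"):
    p,d=manip.capture(n);cv2.imwrite(f'pics/{n}0.png',p[:,:,::-1]);import numpy as np;np.save(f'pics/{n}0.npy',d)
    c=manip.get_calibration(n);print(c)
E
```

```text
pics
steer.py
workcell.py
0.0 [0.17748885 0.52031211 0.23070238] [[-9.46438437e-01  3.22883957e-01 -4.85347564e-04]
 [ 3.22884304e-01  9.46437813e-01 -1.09226533e-03]
 [ 1.06676334e-04 -1.19047300e-03 -9.99999286e-01]] 1.0037972011808518
{'camera_matrix': array([[464.76790824,   0.        , 315.82490484],
       [  0.        , 464.76790824, 188.95560674],
       [  0.        ,   0.        ,   1.        ]]), 'rvec': array([ 2.1301929 , -2.15844749,  0.10188184]), 'tvec': array([0.05870024, 0.57052871, 1.22426563])}
{'camera_matrix': array([[460.26527791,   0.        , 312.78582536],
       [  0.        , 460.26527791, 200.26527934],
       [  0.        ,   0.        ,   1.        ]]), 'rvec': array([ 1.87820453,  1.38599265, -0.68385833]), 'tvec': array([-0.17576218, -0.25504807,  1.61076337])}
```

View pics/top0.png

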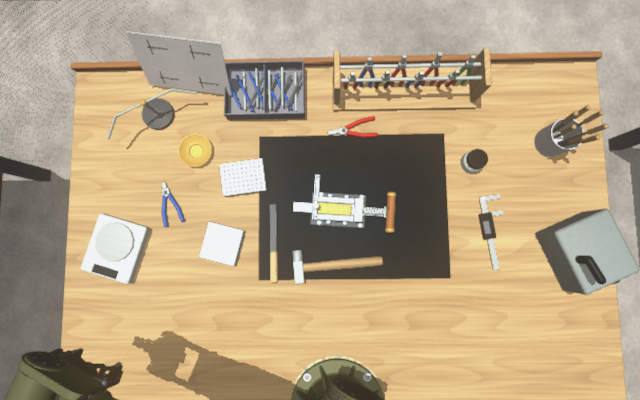

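View pics/scene0.png

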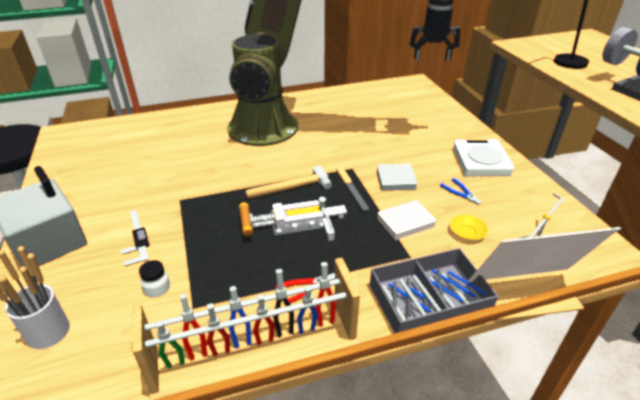

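The top view shows the mould with +x pointing image-left. The bar is at (335,209), the wooden handle at (391,212), the gate rail at (317,185), the plain bench block at (222,243) and the holed solder board at (243,177). The scene view agrees.

```bash
cat > h.py <<'E'
import numpy as np,cv2
from workcell import manip
def ray(n,px,c):
    K=c['camera_matrix'];R=cv2.Rodrigues(c['rvec'])[0];o=-R.T@c['tvec']
    px=np.atleast_2d(np.asarray(px,float));u=(px-K[:2,2])/[K[0,0],K[1,1]]
    if n=='wrist':
        t=np.linalg.norm(u,axis=1,keepdims=True);d=np.hstack([u/np.maximum(t,1e-9)*np.sin(t),np.cos(t)])
    else: d=np.hstack([u,np.ones((len(u),1))])
    return o,d@R
def onz(n,px,z,c):
    o,d=ray(n,px,c);return o+d*((z-o[2])/d[:,2])[:,None]
def proj(n,P,c):
    K=c['camera_matrix'];R=cv2.Rodrigues(c['rvec'])[0];q=np.atleast_2d(P)@R.T+c['tvec']
    if n=='wrist':
        r=np.linalg.norm(q[:,:2],axis=1,keepdims=True);u=q[:,:2]/np.maximum(r,1e-9)*np.arctan2(r,q[:,2:])
    else:u=q[:,:2]/q[:,2:]
    return u*[K[0,0],K[1,1]]+K[:2,2]
E
python3 - <<'E'
from h import *
c=manip.get_calibration('top');im=cv2.imread('pics/top0.png');d=np.load('pics/top0.npy')
hsv=cv2.cvtColor(im,cv2.COLOR_BGR2HSV)
def seg(box,lo,hi,z,nm):
    x0,y0,x1,y1=box;m=cv2.inRange(hsv,np.array(lo),np.array(hi));k=np.zeros_like(m);k[y0:y1,x0:x1]=m[y0:y1,x0:x1]
    n,l,s,_=cv2.connectedComponentsWithStats(k);i=1+np.argmax(s[1:,4]);ys,xs=np.where(l==i)
    P=onz('top',np.c_[xs,ys],z,c)[:,:2]
    r=cv2.minAreaRect((P*1000).astype(np.float32));print(nm,len(xs),r,'mean',P.mean(0),'med depth',np.median(d[ys,xs]))
seg((300,190,365,230),(20,100,80),(35,255,255),.032,'bar')
seg((380,185,402,240),(5,100,60),(20,255,255),.040,'handle')
seg((198,218,248,270),(0,0,170),(180,60,255),.025,'block')
seg((215,153,270,200),(0,0,170),(180,60,255),.025,'board')
cv2.imwrite('pics/crop0.png',cv2.resize(im[150:260,190:410],None,fx=3.6,fy=3.6,interpolation=cv2.INTER_CUBIC))
o,_=ray('top',[[300,200]],c);print(o)
E
```

```text
bar 339 ((518.0371704101562, 2.2281532287597656), (86.84014892578125, 29.95819091796875), 85.64884948730469) mean [0.51783104 0.00124227] med depth 1.2547826
handle 346 ((507.0332946777344, -147.397705078125), (24.15311622619629, 110.55558013916016), 85.78858184814453) mean [ 0.50590882 -0.14780586] med depth 1.2381577
block 1376 ((427.86614990234375, 311.3398742675781), (100.13507080078125, 101.05517578125), 75.00076293945312) mean [0.42763271 0.3112811 ] med depth 1.2587106
board 1433 ((610.1067504882812, 254.02139282226562), (91.4202880859375, 120.91022491455078), 7.187528133392334) mean [0.60987883 0.25397599] med depth 1.2797714
[0.41600612 0.01646367 1.2862515 ]
```

View pics/crop0.png

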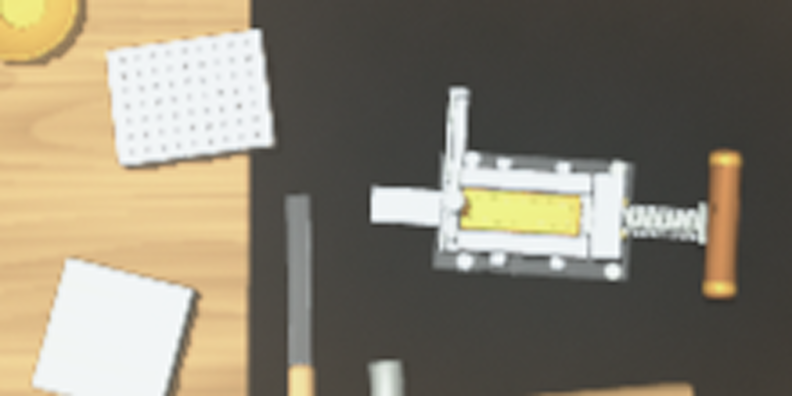

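Measured sizes match the spec: bar 87x30, handle 110x24, block 100x101. The mould yaw is about 85.8° and its origin about (0.518, 0.001). I'll turn the tool so its x lies along the mould's x, then look with the wrist camera.

Units first: shifts go in shares of 0.5 m and turns go in shares of pi/2 rad. So 0.187 rad / 1.5708 = 0.119.

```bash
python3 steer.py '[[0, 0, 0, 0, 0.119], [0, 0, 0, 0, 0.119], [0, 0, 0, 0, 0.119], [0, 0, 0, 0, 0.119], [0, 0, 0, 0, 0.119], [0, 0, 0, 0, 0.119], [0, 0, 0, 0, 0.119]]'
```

```text
refused: ROWS must be a list of objects, one for each row. Nothing was moved.
```

Wrong form. The message asks for a list of objects, one for each row, so I'll send the same numbers that way.

```bash
python3 steer.py '[{"jaw":0, "turn":0.119}, {"jaw":0, "turn":0.119}, {"jaw":0, "turn":0.119}, {"jaw":0, "turn":0.119}, {"jaw":0, "turn":0.119}, {"jaw":0, "turn":0.119}, {"jaw":0, "turn":0.119}]'; python3 steer.py '[{"jaw":0, "d":[-0.082, 0.056, 0]}, {"jaw":0, "d":[-0.082, 0.056, 0]}, {"jaw":0, "d":[-0.082, 0.056, 0]}, {"jaw":0, "d":[-0.082, 0.056, 0]}, {"jaw":0, "d":[-0.082, 0.056, 0]}, {"jaw":0, "d":[-0.082, 0.056, 0]}, {"jaw":0, "d":[-0.082, 0.056, 0]}, {"jaw":0, "d":[-0.082, 0.056, 0]}, {"jaw":0, "d":[-0.082, 0.056, 0]}, {"jaw":0, "d":[-0.082, 0.056, 0]}, {"jaw":0, "d":[-0.082, 0.056, 0]}, {"jaw":0}]'
python3 - <<'E'
from h import *
s=manip.read_state();print(s['time_s'],s['tool_pos'],s['tcp_rot'][:2,:2],s['opening'])
c=manip.get_calibration('wrist');p,d=manip.capture('wrist');im=p[:,:,::-1].copy()
cv2.imwrite('pics/w1.png',im);np.save('pics/w1.npy',d);import pickle;pickle.dump(c,open('pics/w1.pkl','wb'))
a=np.radians(85.8);R=np.array([[np.cos(a),-np.sin(a)],[np.sin(a),np.cos(a)]]);O=np.array([.5179,.0012])
def M(x,y,z):return np.r_[O+R@[x,y],z]
for q in [(.05,0,.066),(-.149,0,.046),(-.149,.055,.034),(-.149,-.055,.034),(.113,.013,.02),(.113,-.013,.02),(-.045,.015,.032),(-.045,-.015,.032)]:
    u=proj('wrist',M(*q),c)[0];print(q,u.round(1));cv2.drawMarker(im,tuple(int(round(t)) for t in u),(0,0,255),0,7)
cv2.imwrite('pics/w1m.png',im)
E
```

```text
time_s: 0.98
tool_pos: [0.1775, 0.5204, 0.2309]
tcp_rot: [[0.073, 0.997, -0.0], [0.997, -0.073, -0.001], [-0.001, -0.0, -1.0]]
contact_force: [0.0, -0.1, -0.1]
opening: -0.0
grasp_force: 0.0
time_s: 2.48
tool_pos: [0.4555, 0.0476, 0.2308]
tcp_rot: [[0.071, 0.998, -0.001], [0.998, -0.071, -0.0], [-0.0, -0.001, -1.0]]
contact_force: [0.3, 0.2, -0.6]
opening: 0.003
grasp_force: 0.0
2.475 [0.45548015 0.04763254 0.23080086] [[ 0.07059019  0.99750504]
 [ 0.99750534 -0.07059047]] 0.002825474228304505
(0.05, 0, 0.066) [380.2 174.3]
(-0.149, 0, 0.046) [364.9 317.1]
(-0.149, 0.055, 0.034) [323.9 312.4]
(-0.149, -0.055, 0.034) [402.2 309.9]
(0.113, 0.013, 0.02) [363.2 111.7]
(0.113, -0.013, 0.02) [385.4 112.6]
(-0.045, 0.015, 0.032) [357.6 244. ]
(-0.045, -0.015, 0.032) [381.5 243.7]
```

View pics/w1m.png

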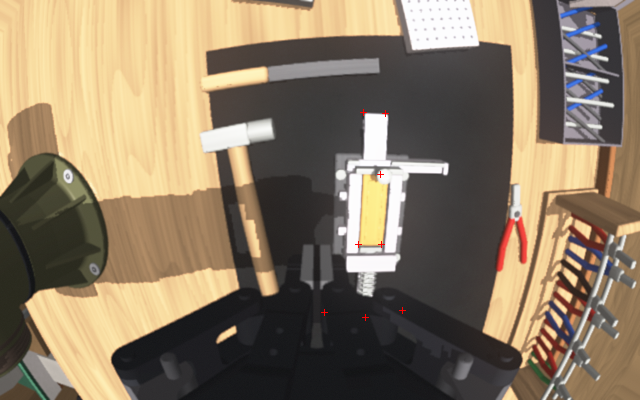

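Predicted marks fall on the apron end (374,112), the bar's rear edge (370,244) and the knob (383,175), so the mould pose is confirmed. The gate is about 5 mm open. Next I'll push the gate open with the closed fingers.

Converted, 0.05 m / 0.5 = 0.1, 0.0255 m / 0.5 = 0.051.

```bash
python3 steer.py '[{"jaw":0, "d":[0.016, 0.051, 0]}, {"jaw":0, "d":[0, 0, 0.1]}, {"jaw":0, "d":[0, 0, 0.1]}, {"jaw":0, "d":[0, 0, 0.1]}, {"jaw":0, "d":[0, 0, 0.066]}, {"jaw":0}, {"jaw":0}]' ; python3 steer.py '[{"jaw":0, "d":[0, 0.024, 0]}, {"jaw":0, "d":[0, 0.024, 0]}, {"jaw":0, "d":[0, 0.024, 0]}, {"jaw":0, "d":[0, 0.024, 0]}, {"jaw":0, "d":[0, 0.02, 0]}, {"jaw":0, "d":[0, 0.012, 0]}, {"jaw":0}]'
```

```text
time_s: 3.4
tool_pos: [0.4812, 0.0567, 0.0497]
tcp_rot: [[0.066, 0.998, 0.002], [0.998, -0.066, 0.0], [0.0, 0.002, -1.0]]
contact_force: [-0.2, -1.0, 0.0]
opening: -0.002
grasp_force: 0.0
time_s: 4.28
tool_pos: [0.5449, 0.0519, 0.0481]
tcp_rot: [[0.067, 0.998, 0.0], [0.998, -0.067, 0.0], [0.0, 0.0, -1.0]]
contact_force: [-0.2, -0.0, 0.9]
opening: 0.001
grasp_force: 0.0
```

Converted, 0.004 m / 0.5 = 0.008, 0.003 m / 0.5 = 0.006.

```bash
python3 steer.py '[{"jaw":0, "d":[0, 0.008, 0]}, {"jaw":0, "d":[0, 0.006, 0]}]'; python3 steer.py '[{"jaw":0, "d":[0, 0.004, 0]}]';  python3 steer.py '[{"jaw":0, "d":[0, 0.004, 0]}, {"jaw":0}]'
python3 - <<'E'
from h import *
p,d=manip.capture('top');cv2.imwrite('pics/top1.png',cv2.resize(p[150:260,260:410,::-1],None,fx=5,fy=5,interpolation=cv2.INTER_CUBIC))
E
```

```text
time_s: 4.53
tool_pos: [0.5514, 0.0514, 0.0481]
tcp_rot: [[0.067, 0.998, -0.001], [0.998, -0.067, -0.0], [-0.0, -0.001, -1.0]]
contact_force: [-2.7, -0.8, -0.4]
opening: 0.003
grasp_force: 1.3
time_s: 4.65
tool_pos: [0.5535, 0.0513, 0.0481]
tcp_rot: [[0.067, 0.998, -0.0], [0.998, -0.067, -0.0], [-0.0, -0.0, -1.0]]
contact_force: [-2.8, -1.1, -0.1]
opening: -0.003
grasp_force: 1.3
time_s: 4.9
tool_pos: [0.5556, 0.0512, 0.0482]
tcp_rot: [[0.067, 0.998, 0.0], [0.998, -0.067, 0.0], [0.0, 0.0, -1.0]]
contact_force: [-1.2, -1.0, -1.5]
opening: -0.001
grasp_force: 0.6
```

View pics/top1.png

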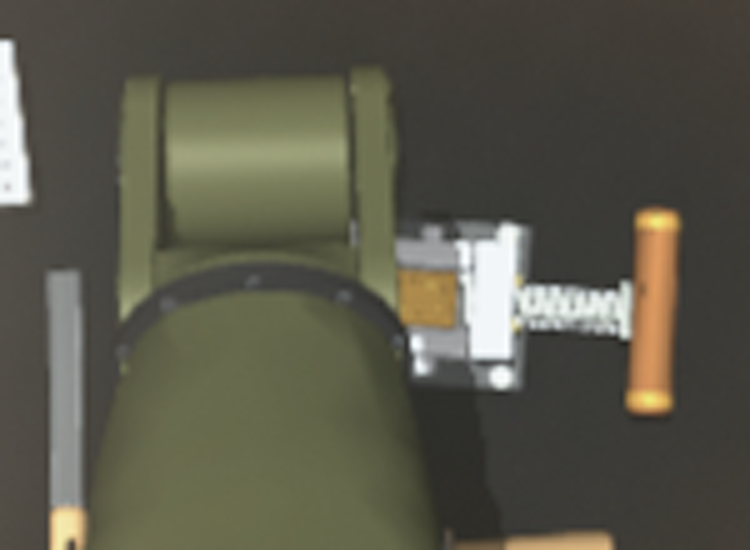

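The arm hides the gate in this view; only the handle at (653,310) and the mould's rear show. I'll go by force up to the stop.

Converted, 0.003 m / 0.5 = 0.006.

```bash
for i in 1 2 3 4; do :; done; python3 steer.py '[{"jaw":0, "d":[0, 0.006, 0]}]' | grep -E "pos|force"; python3 steer.py '[{"jaw":0, "d":[0, 0.006, 0]}]' | grep -E "pos|force"; python3 steer.py '[{"jaw":0, "d":[0, 0.006, 0]}]' | grep -E "pos|force"
```

```text
tool_pos: [0.5584, 0.051, 0.0483]
contact_force: [-7.9, 0.1, -0.9]
grasp_force: 3.8
tool_pos: [0.5594, 0.051, 0.0478]
contact_force: [-31.1, 2.0, 15.7]
grasp_force: 15.5
tool_pos: [0.5601, 0.051, 0.0475]
contact_force: [-50.0, 2.9, 27.3]
grasp_force: 25.9
```

Hit the stop: force rose to 50 N and the TCP position fits the knob at y −55. Backing off and moving behind the handle.

Converted, -0.05 m / 0.5 = -0.1, -0.02 m / 0.5 = -0.04.

```bash
python3 steer.py '[{"jaw":0, "d":[0, -0.04, 0]}, {"jaw":0, "d":[0, -0.02, -0.1]}, {"jaw":0, "d":[-0.06, -0.02, -0.02]}, {"jaw":0, "d":[-0.1, -0.02, 0]}, {"jaw":0, "d":[-0.1, 0, 0]}, {"jaw":0, "d":[-0.1, 0, 0]}, {"jaw":0, "d":[-0.1, 0, 0]}, {"jaw":0}]' | grep -E "pos|rot|force"
python3 - <<'E'
from h import *
s=manip.read_state();c=manip.get_calibration('top');p,d=manip.capture('top');im=p[:,:,::-1].copy()
cv2.imwrite('pics/top2.png',cv2.resize(im[150:260,260:410],None,fx=5,fy=5,interpolation=cv2.INTER_CUBIC))
a=np.radians(85.8);u=np.array([np.cos(a),np.sin(a)]);T=np.array([.5179,.0012])-.187*u
D=np.r_[T-s['tool_pos'][:2],.027-s['tool_pos'][2]];print('tool delta',s['tcp_rot'].T@D,'yaw err',np.arctan2(s['tcp_rot'][1,0],s['tcp_rot'][0,0])-a)
E
```

```text
tool_pos: [0.4993, -0.1785, 0.1086]
tcp_rot: [[0.071, 0.998, 0.001], [0.998, -0.071, -0.001], [-0.001, 0.001, -1.0]]
contact_force: [-0.2, 0.2, -0.6]
grasp_force: 0.0
tool delta [-0.00641042  0.00526033  0.08163692] yaw err 0.0026196504582294278
```

View pics/top2.png

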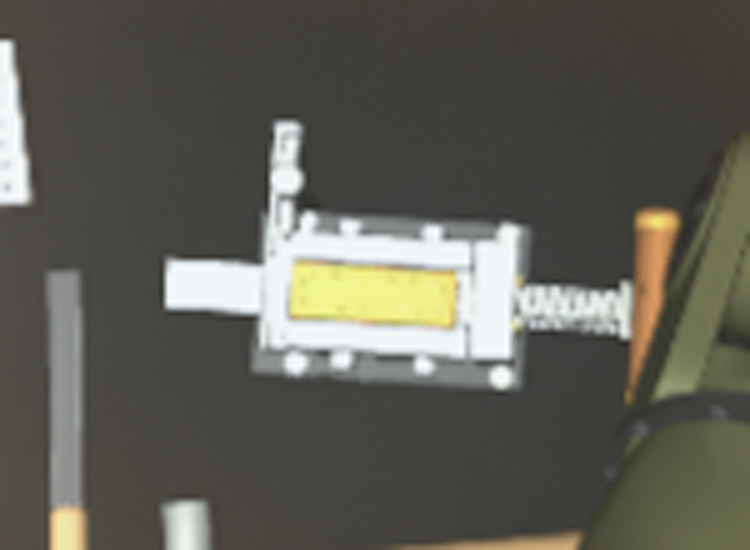

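The gate is open with the knob at (288,180), and the mouth is clear. The bar is still in the channel. Now I'll push the handle at its middle.

Converted, 0.03 m / 0.5 = 0.06, 0.006 m / 0.5 = 0.012.

```bash
python3 steer.py '[{"jaw":0, "d":[-0.013, 0.01, 0.06]}, {"jaw":0, "d":[0, 0, 0.06]}, {"jaw":0, "d":[0, 0, 0.043]}, {"jaw":0}, {"jaw":0, "d":[0.012, 0, 0]}, {"jaw":0, "d":[0.012, 0, 0]}, {"jaw":0, "d":[0.012, 0, 0]}, {"jaw":0, "d":[0.012, 0, 0]}, {"jaw":0, "d":[0.012, 0, 0]}]' | grep -E "pos|rot|force"; python3 steer.py '[{"jaw":0, "d":[0.012, 0, 0]}, {"jaw":0, "d":[0.012, 0, 0]}, {"jaw":0, "d":[0.012, 0, 0]}, {"jaw":0, "d":[0.012, 0, 0]}, {"jaw":0, "d":[0.01, 0, 0]}, {"jaw":0, "d":[0.01, 0, 0]}, {"jaw":0, "d":[0.008, 0, 0]}]'| grep -E "pos|rot|force"
```

```text
tool_pos: [0.5066, -0.153, 0.028]
tcp_rot: [[0.067, 0.998, 0.003], [0.998, -0.067, -0.002], [-0.002, 0.003, -1.0]]
contact_force: [0.6, -9.6, 0.5]
grasp_force: 4.8
tool_pos: [0.5093, -0.1154, 0.028]
tcp_rot: [[0.067, 0.998, 0.003], [0.998, -0.067, -0.003], [-0.002, 0.003, -1.0]]
contact_force: [2.7, -13.2, -0.3]
grasp_force: 6.5
```

Converted, 0.003 m / 0.5 = 0.006, 0.002 m / 0.5 = 0.004.

```bash
python3 steer.py '[{"jaw":0, "d":[0.006, 0, 0]}, {"jaw":0, "d":[0.004, 0, 0]}]' | grep -E "pos|force"; python3 steer.py '[{"jaw":0, "d":[0.006, 0, 0]}]' | grep -E "pos|force"; python3 steer.py '[{"jaw":0, "d":[0.006, 0, 0]}]' | grep -E "pos|force"
```

```text
tool_pos: [0.5096, -0.1106, 0.028]
contact_force: [2.0, -12.5, 0.1]
grasp_force: 6.7
tool_pos: [0.5098, -0.1097, 0.0281]
contact_force: [-3.0, -48.1, -4.0]
grasp_force: 24.5
tool_pos: [0.5099, -0.1094, 0.0282]
contact_force: [-6.4, -73.5, -5.8]
grasp_force: 37.1
```

Solid stop reached. Retreating so the handle springs back.

Converted, -0.05 m / 0.5 = -0.1, -0.04 m / 0.5 = -0.08.

```bash
python3 steer.py '[{"jaw":0, "d":[-0.016, 0, 0]}, {"jaw":0, "d":[-0.016, 0, 0]}, {"jaw":0, "d":[-0.016, 0, 0]}, {"jaw":0, "d":[-0.016, 0, 0]}, {"jaw":0, "d":[-0.016, 0, 0]}, {"jaw":0, "d":[-0.016, 0, 0]}, {"jaw":0, "d":[-0.016, 0, 0]}, {"jaw":0, "d":[-0.02, 0, 0]}, {"jaw":0, "d":[-0.03, 0, 0]}, {"jaw":0, "d":[-0.03, 0, -0.08]}, {"jaw":0.6, "d":[0, 0, -0.1]}, {"jaw":0.6}]' | grep -E "pos|rot|force"
python3 - <<'E'
from h import *
s=manip.read_state();c=manip.get_calibration('top');p,d=manip.capture('top');im=p[:,:,::-1].copy()
hsv=cv2.cvtColor(im,cv2.COLOR_BGR2HSV);m=cv2.inRange(hsv,np.array((20,100,80)),np.array((35,255,255)));k=np.zeros_like(m);k[180:240,280:370]=m[180:240,280:370]
ys,xs=np.where(k);print('bar',cv2.minAreaRect((onz('top',np.c_[xs,ys],.032,c)[:,:2]*1000).astype(np.float32)),s['time_s'])
cv2.imwrite('pics/top3.png',cv2.resize(im[150:260,260:410],None,fx=5,fy=5,interpolation=cv2.INTER_CUBIC))
a=np.radians(85.8);u=np.array([np.cos(a),np.sin(a)]);T=np.array([.5179,.0012])+.086*u
print('to grip',s['tcp_rot'].T@np.r_[T-s['tool_pos'][:2],.020-s['tool_pos'][2]])
E
```

```text
tool_pos: [0.5038, -0.2006, 0.1201]
tcp_rot: [[0.067, 0.998, 0.005], [0.998, -0.067, -0.002], [-0.002, 0.005, -1.0]]
contact_force: [-0.0, 0.3, -0.9]
grasp_force: 0.0
bar ((522.853759765625, 62.44749069213867), (88.0751724243164, 30.92787742614746), 86.3634262084961) 10.375
to grip [0.28844958 0.00041616 0.09955065]
```

View pics/top3.png

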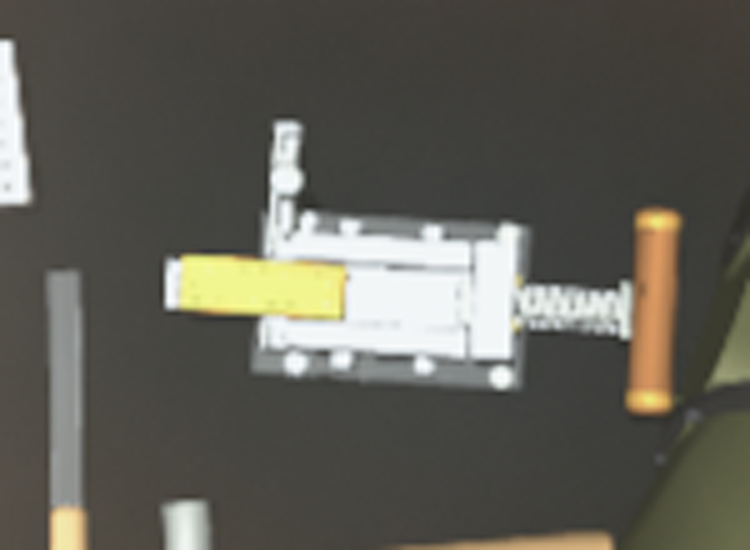

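The bar stands out over the apron, from (180,285) to (345,290), and the handle at (653,310) is back home. I'll grip the protruding end, draw the bar out to the apron's middle, then regrip at its centre.

Converted, 0.055 m / 0.5 = 0.11, 0.05 m / 0.5 = 0.1.

```bash
python3 steer.py '[{"jaw":0.8, "d":[0.11, 0, 0]}, {"jaw":0.8, "d":[0.11, 0, 0]}, {"jaw":0.8, "d":[0.11, 0, 0]}, {"jaw":0.8, "d":[0.11, 0, 0]}, {"jaw":0.8, "d":[0.1, 0, 0]}, {"jaw":0.8, "d":[0.036, 0, 0]}, {"jaw":0.8, "d":[0, 0, 0.08]}, {"jaw":0.8, "d":[0, 0, 0.08]}, {"jaw":0.8, "d":[0, 0, 0.03]}, {"jaw":0.8, "d":[0, 0, 0.009]}, {"jaw":0.8}]' 30; python3 steer.py '[{"jaw":0}, {"jaw":0}, {"jaw":0}, {"jaw":0}]'
```

```text
time_s: 11.8
tool_pos: [0.5224, 0.0878, 0.0181]
tcp_rot: [[0.067, 0.998, 0.001], [0.998, -0.067, 0.0], [0.0, 0.001, -1.0]]
contact_force: [-0.5, -0.6, 0.6]
opening: 0.802
grasp_force: 0.0
time_s: 12.3
tool_pos: [0.524, 0.088, 0.0186]
tcp_rot: [[0.067, 0.998, 0.006], [0.998, -0.067, 0.0], [0.001, 0.006, -1.0]]
contact_force: [9.9, -1.8, -0.1]
opening: 0.345
grasp_force: 30.6
```

Converted, 0.007 m / 0.5 = 0.014, 0.006 m / 0.5 = 0.012.

```bash
python3 steer.py '[{"jaw":0, "d":[0, 0.003, 0]}, {"jaw":0, "d":[0.012, 0, 0]}, {"jaw":0, "d":[0.014, 0, 0]}, {"jaw":0, "d":[0.014, 0, 0]}, {"jaw":0, "d":[0.014, 0, 0]}, {"jaw":0, "d":[0.012, 0, 0]}, {"jaw":0}]'; python3 steer.py '[{"jaw":0.6}, {"jaw":0.6}, {"jaw":0.6}, {"jaw":0.6, "d":[-0.04, 0, -0.08]}, {"jaw":0.6, "d":[-0.1, 0, -0.08]}, {"jaw":0.6, "d":[-0.1, 0, 0]}, {"jaw":0.6, "d":[-0.1, 0, 0]}, {"jaw":0.6}]'
python3 - <<'E'
from h import *
s=manip.read_state()
for n in('top','wrist'):
    c=manip.get_calibration(n);p,d=manip.capture(n);im=p[:,:,::-1].copy()
    hsv=cv2.cvtColor(im,cv2.COLOR_BGR2HSV);m=cv2.inRange(hsv,np.array((20,100,80)),np.array((35,255,255)));k=np.zeros_like(m)
    q=proj(n,[.525,.095,.032],c)[0].astype(int);w=45;sl=np.s_[q[1]-w:q[1]+w,q[0]-w:q[0]+w];k[sl]=m[sl]
    nn,l,st,_=cv2.connectedComponentsWithStats(k);ys,xs=np.where(l==1+np.argmax(st[1:,4]))
    print(n,q,len(xs),cv2.minAreaRect((onz(n,np.c_[xs,ys],.032,c)[:,:2]*1000).astype(np.float32)))
    cv2.imwrite(f'pics/{n}4.png',im)
print(s['tool_pos'],s['tcp_rot'][:,0])
E
```

```text
time_s: 13.18
tool_pos: [0.5265, 0.1209, 0.0184]
tcp_rot: [[0.067, 0.998, 0.002], [0.998, -0.067, -0.0], [0.0, 0.002, -1.0]]
contact_force: [1.7, -1.3, 7.0]
opening: 0.346
grasp_force: 29.9
time_s: 14.18
tool_pos: [0.514, -0.0502, 0.0964]
tcp_rot: [[0.071, 0.998, 0.0], [0.998, -0.071, -0.0], [-0.0, 0.0, -1.0]]
contact_force: [0.2, 0.4, 0.3]
opening: 0.605
grasp_force: 0.0
top [299 206] 361 ((524.5216064453125, 94.85142517089844), (87.0431137084961, 29.933305740356445), 89.22483825683594)Traceback (most recent call last):
  File "<stdin>", line 7, in <module>
    return _wrapfunc(a, 'argmax', axis=axis, out=out, **kwds)
    return bound(*args, **kwds)
ValueError: attempt to get argmax of an empty sequence
```

Only the top view worked this time; it puts the bar centre at (0.5245, 0.0949), as expected. Regripping at the centre and lifting.

Converted, 0.05 m / 0.5 = 0.1, 0.0005 m / 0.5 = 0.001.

```bash
python3 steer.py '[{"jaw":0.6, "d":[0.1, 0, 0]}, {"jaw":0.6, "d":[0.1, 0, 0]}, {"jaw":0.6, "d":[0.09, 0.001, 0]}, {"jaw":0.6, "d":[0, 0, 0.08]}, {"jaw":0.6, "d":[0, 0, 0.06]}, {"jaw":0.6, "d":[0, 0, 0.012]}, {"jaw":0.6}, {"jaw":0.6}]' 50; python3 steer.py '[{"jaw":0}, {"jaw":0}, {"jaw":0}, {"jaw":0}]'
```

```text
time_s: 15.28
tool_pos: [0.5252, 0.0973, 0.0216]
tcp_rot: [[0.067, 0.998, 0.002], [0.998, -0.067, 0.0], [0.0, 0.002, -1.0]]
contact_force: [0.4, 1.1, 0.5]
opening: 0.603
grasp_force: 0.0
time_s: 15.78
tool_pos: [0.5251, 0.0971, 0.0215]
tcp_rot: [[0.067, 0.998, 0.002], [0.998, -0.067, 0.0], [0.0, 0.002, -1.0]]
contact_force: [-2.1, 0.5, 8.3]
opening: 0.334
grasp_force: 49.2
```

Converted, -0.03 m / 0.5 = -0.06, -0.02 m / 0.5 = -0.04.

```bash
python3 steer.py '[{"jaw":0, "d":[0, 0, -0.008]}, {"jaw":0, "d":[0, 0, -0.024]}, {"jaw":0, "d":[0, 0, -0.04]}, {"jaw":0, "d":[0, 0, -0.06]}, {"jaw":0, "d":[0, 0, -0.06]}, {"jaw":0}, {"jaw":0}]'
python3 - <<'E'
from h import *
s=manip.read_state();c=manip.get_calibration('wrist');p,d=manip.capture('wrist');cv2.imwrite('pics/w5.png',p[:,:,::-1])
b=np.array([.4279,.3113]);a=np.radians(75.0);R=s['tcp_rot']
print(s['contact_force'],R.T@np.r_[b-s['tool_pos'][:2],0],'turn(tool +)',np.arctan2(R[1,0],R[0,0])-a)
E
```

```text
time_s: 16.65
tool_pos: [0.524, 0.097, 0.1155]
tcp_rot: [[0.067, 0.998, -0.001], [0.998, -0.067, -0.0], [-0.0, -0.001, -1.0]]
contact_force: [-0.7, -1.1, -3.6]
opening: 0.334
grasp_force: 49.7
[-0.68349745 -1.06129146 -3.63825133] [ 2.07401209e-01 -1.10259349e-01  8.72160162e-05] turn(tool +) 0.19472944275864879
```

View pics/w5.png

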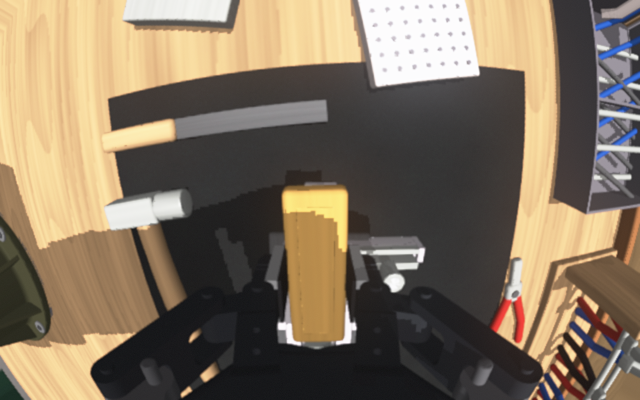

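The bar is held centrally, its front edge at (285–347,187) and rear at (293–345,340), and it weighs 0.37 kg. I'll check that it's level and find its offset in the grasp by fitting the corners.

Run:
```python
from h import *
s=manip.read_state();c=manip.get_calibration('wrist');R=s['tcp_rot'];t=s['tool_pos']
def cor(ox,tilt):
    Q=[]
    for x,y in((.045,-.015),(.045,.015),(-.045,.015),(-.045,-.015)):
        Q.append(t+R@np.array([ox+x,y,-.0105+x*tilt]))
    return proj('wrist',Q,c)
for ox,ti in((0,0),(-.002,0),(-.002,.1),(-.002,-.1)):print(ox,ti,cor(ox,ti).round(0).tolist())
im=cv2.imread('pics/w5.png');m=cv2.inRange(cv2.cvtColor(im,cv2.COLOR_BGR2HSV),np.array((12,110,60)),np.array((35,255,255)));k=np.zeros_like(m);k[180:350,270:360]=m[180:350,270:360]
for y in(184,186,188,192,200,220,300,320,330,336,340,344):
    x=np.where(k[y])[0];print(y,(x.min(),x.max()) if len(x) else None)
```

```text
0 0 [[283.0, 178.0], [350.0, 178.0], [343.0, 335.0], [290.0, 335.0]]
-0.002 0 [[283.0, 182.0], [350.0, 182.0], [343.0, 337.0], [290.0, 337.0]]
-0.002 0.1 [[284.0, 180.0], [349.0, 180.0], [343.0, 343.0], [289.0, 343.0]]
-0.002 -0.1 [[282.0, 185.0], [351.0, 185.0], [342.0, 332.0], [290.0, 332.0]]
184 (np.int64(339), np.int64(340))
186 (np.int64(285), np.int64(344))
188 (np.int64(284), np.int64(345))
192 (np.int64(282), np.int64(347))
200 (np.int64(281), np.int64(348))
220 (np.int64(283), np.int64(348))
300 (np.int64(290), np.int64(344))
320 (np.int64(292), np.int64(343))
330 (np.int64(293), np.int64(343))
336 (np.int64(294), np.int64(342))
340 (np.int64(296), np.int64(335))
344 None
```

The bar is level and sits about 3 mm behind the TCP. Carrying it over the block.

Converted, 0.035 m / 0.5 = 0.07, 0.03 m / 0.5 = 0.06, 0.094 rad / 1.5708 = 0.0598.

```bash
python3 steer.py '[{"jaw":0, "d":[0.04, -0.02, 0]}, {"jaw":0, "d":[0.06, -0.032, 0]}, {"jaw":0, "d":[0.07, -0.036, 0]}, {"jaw":0, "d":[0.07, -0.036, 0]}, {"jaw":0, "d":[0.07, -0.036, 0]}, {"jaw":0, "d":[0.06, -0.032, 0]}, {"jaw":0, "d":[0.0508, -0.0274, 0]}, {"jaw":0, "turn":0.0637}, {"jaw":0, "turn":0.0598}, {"jaw":0}, {"jaw":0}]'
python3 - <<'E'
from h import *
s=manip.read_state();R=s['tcp_rot'];print(R.T@np.r_[np.array([.4287,.3142])-s['tool_pos'][:2],.030-s['tool_pos'][2]],np.arctan2(R[1,0],R[0,0])-np.radians(75))
E
```

```text
time_s: 18.08
tool_pos: [0.429, 0.3141, 0.1157]
tcp_rot: [[0.256, 0.967, -0.001], [0.967, -0.256, -0.001], [-0.001, -0.001, -1.0]]
contact_force: [-1.6, 0.2, -4.2]
opening: 0.331
grasp_force: 49.8
[ 7.09788628e-05 -2.55498898e-04  8.57242518e-02] 0.0027263555495018466
```

Converted, 0.03 m / 0.5 = 0.06, 0.0015 m / 0.5 = 0.003.

```bash
python3 steer.py '[{"jaw":0, "d":[0, 0, 0.06]}, {"jaw":0, "d":[0, 0, 0.06]}, {"jaw":0, "d":[0, 0, 0.036]}, {"jaw":0, "d":[0, 0, 0.012]}, {"jaw":0, "d":[0, 0, 0.003]}, {"jaw":0}, {"jaw":0}]' | grep -E "pos|rot|force"; python3 steer.py '[{"jaw":0, "d":[0, 0, 0.002]}, {"jaw":0}]' | grep -E "pos|force"; python3 steer.py '[{"jaw":0, "d":[0, 0, 0.002]}, {"jaw":0}]' | grep -E "pos|force"
```

```text
tool_pos: [0.4294, 0.3145, 0.0315]
tcp_rot: [[0.258, 0.966, 0.001], [0.966, -0.258, 0.001], [0.001, 0.001, -1.0]]
contact_force: [0.1, -0.4, -3.7]
grasp_force: 49.7
tool_pos: [0.4292, 0.3143, 0.0299]
contact_force: [-0.6, 0.3, -4.2]
grasp_force: 49.7
tool_pos: [0.4291, 0.3143, 0.0288]
contact_force: [-0.3, -0.3, -2.8]
grasp_force: 49.7
```

Converted, 0.001 m / 0.5 = 0.002.

```bash
python3 steer.py '[{"jaw":0, "d":[0, 0, 0.002]}, {"jaw":0}]' | grep -E "pos|force"; python3 steer.py '[{"jaw":0, "d":[0, 0, 0.0016]}, {"jaw":0}]' | grep -E "pos|force"; python3 steer.py '[{"jaw":0, "d":[0, 0, 0.0012]}, {"jaw":0}]' | grep -E "pos|force"
```

```text
tool_pos: [0.4291, 0.3143, 0.0277]
contact_force: [-0.0, -1.4, -3.5]
grasp_force: 49.7
tool_pos: [0.4291, 0.3143, 0.027]
contact_force: [-1.1, -0.5, -3.7]
grasp_force: 49.7
tool_pos: [0.4292, 0.3143, 0.0266]
contact_force: [-0.3, 0.2, -0.2]
grasp_force: 50.1
```

Touching the block at the predicted height. Releasing and retreating.

Converted, -0.06 m / 0.5 = -0.12, -0.05 m / 0.5 = -0.1.

```bash
python3 steer.py '[{"jaw":0, "d":[0, 0, 0.0006]}, {"jaw":0}, {"jaw":0.4}, {"jaw":0.45}, {"jaw":0.55}, {"jaw":0.65}, {"jaw":0.65, "d":[0, 0, -0.04]}, {"jaw":0.65, "d":[0, 0, -0.1]}, {"jaw":0.65, "d":[0, 0, -0.12]}, {"jaw":0.65, "d":[0, -0.12, 0]}, {"jaw":0.65, "d":[0, -0.12, 0]}, {"jaw":0.65}]'; python3 steer.py '[{"jaw":0.65, "d":[-0.12, 0, 0]}, {"jaw":0.65, "d":[-0.12, 0, 0]}, {"jaw":0.65, "d":[-0.12, 0, 0]}, {"jaw":0.65, "d":[-0.12, 0, 0]}, {"jaw":0.65}]'|grep pos
python3 - <<'E'
from h import *
c=manip.get_calibration('top');p,d=manip.capture('top');im=p[:,:,::-1].copy()
hsv=cv2.cvtColor(im,cv2.COLOR_BGR2HSV);m=cv2.inRange(hsv,np.array((20,100,80)),np.array((35,255,255)));k=np.zeros_like(m);k[222:266,200:246]=m[222:266,200:246]
ys,xs=np.where(k);P=onz('top',np.c_[xs,ys],.037,c)
print(len(xs),cv2.minAreaRect((P[:,:2]*1000).astype(np.float32)),P.mean(0))
cv2.imwrite('pics/top6.png',cv2.resize(im[140:290,190:410],None,fx=3.6,fy=3.6,interpolation=cv2.INTER_CUBIC))
E
```

```text
time_s: 21.7
tool_pos: [0.3106, 0.346, 0.1564]
tcp_rot: [[0.255, 0.967, -0.0], [0.967, -0.255, 0.0], [0.0, -0.0, -1.0]]
contact_force: [-0.4, 0.0, -0.7]
opening: 0.647
grasp_force: 0.0
tool_pos: [0.2513, 0.1109, 0.1565]
325 ((426.6206359863281, 311.98199462890625), (89.04177856445312, 27.490245819091797), 76.61787414550781) [0.4268342 0.3120374 0.037    ]
```

View pics/top6.png

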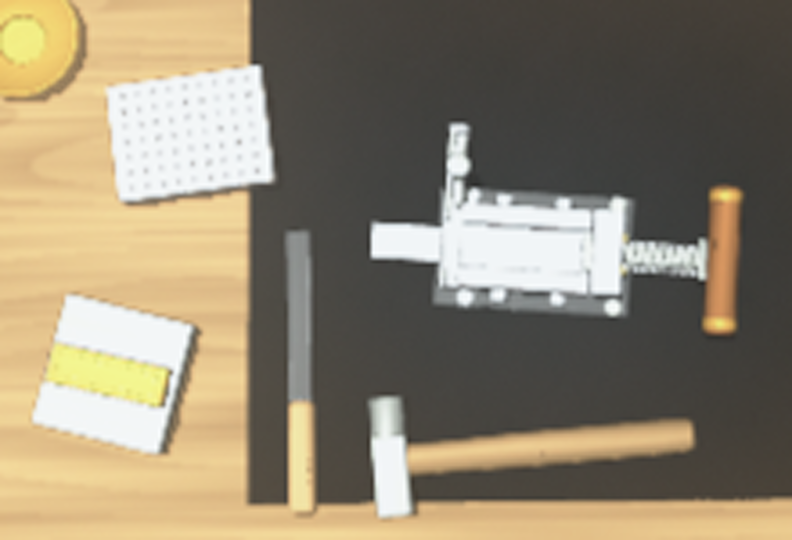

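The bar lies flat on the block, at (108,375) in the crop and about 1.5 mm off centre. The gate is open, the handle is home and the bystanders are unmoved.

```bash
python3 -c "
from workcell import manip
print(manip.close_job())"
```

```text
the job is handed in; nothing more can be done
None
```

The job is done and handed in at about 22 s: the gate is fully open, the bar was ejected, the handle sprang back home, and the bar lies flat on the steel block about 1.5 mm off centre, with the file, hammer and soldering board unmoved in the last picture (the other things weren't in that view).

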